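# Point out the route of a secreted protein on the cell model

## Robot

A 6-joint arm with a two-finger parallel gripper is mounted at the origin on the work surface. World frame = base frame: x ahead of the robot, y to its left, z up, the work surface at z = 0. Lengths are in m, angles in rad, forces in N, time in s.
With the tool pointing down it reaches from about 0.375 to 0.9 m from the base axis. Payload 3.1 kg.
Tool frame: the origin (TCP) lies on the centre line of the jaws, within the pads' length; the fingertips stand robot.tip_reach ahead of it and the grasp point (between the pads) lies 8 mm behind it (robot.tip_reach is the distance from the TCP to the fingertips, in m); z points along the fingers, y is the line along which they close (so a half turn about z gives the same grasp; the last joint's range is limited). The gripper opens to 87 mm and grips with 3 to 60 N. Pads are 19 mm wide; open, the fingers measure 117 mm over their backs; the gripper's body (75 mm by 190 mm) begins 51 mm behind the grasp point.
Start: joints at [-0.178, 0.527, 1.433, -0, 1.181, -0.178], TCP at [0.625, 0, 0.234] pointing down, gripper open.
Joint ranges: [-3.08, 3.08], [-0.75, 2.2], [0.22, 2.44], [-1.43, 4.57], [0, 2.65], [-2.85, 2.85]. Speed limits (rad/s): [2.79, 2.79, 3.14, 3.14, 3.14, 3.14].

## Interface

Orientations are given as a unit quaternion [x, y, z, w].
In Python, from rig import robot gives the robot as it stands.
- The arm moves only by the tool jog_arm, never from a script. Its argument "motion" is one flat list of numbers, 7 for each row, row after row: the shift along the tool's x, y, z scaled (see below), then the turn, a rotation vector about the tool's x, y, z scaled (see below), then the gripper's target within -1 to 1 (shut at 1, half-way at 0, fully open at -1). In form: [x, y, z, rx, ry, rz, hand, x, y, z, rx, ry, rz, hand, ...]. A call has 1 to 12 rows; each row shifts and turns the commanded pose from where the row before left it, along the tool's axes as they then stand; what a row does not reach is not made up. The controller multiplies each number of a shift by 4 cm and each number of a turn by 4 degrees. A row lasts 1/8 s, in which the tool goes at most 62.5 mm and 10.7 degrees, less where a joint would pass 70% of its speed; a pose out of reach is approached as far as the arm can. A call with a number of a shift or a turn outside -1 to 1 is refused whole. A call with a gripper value outside its range is refused whole. The fingers move at their own pace and stop on an object; "grip_force" is the grip in N (left out, the last holds). Time passes only in rows, so rows that do not move let the fingers close. It gives the time, the measured TCP pose, the force, the opening and the grip force at its end, in the units of the state.
- robot.get_obs(): the state, without advancing time (a new reading comes with each control period).
- robot.camera(name): name is "scene" or "side" or "wrist"; returns the picture (384x512x3 uint8, blue, green, red); there is no depth.
- robot.calibration(name): a dict with "fx", "fy", "cx", "cy" (pixels), "dist_coeffs" ([k1, k2, p1, p2, k3] as OpenCV has them; the pictures are not rectified), "R" (3x3) and "t" (3): a world point X has camera coordinates R X + t; the wrist camera has in their place "T_tool_cam" (4x4, takes a point from camera to tool coordinates, whose origin is the TCP and whose axes are the flange's). Camera axes: x right, y down, z forward; pixel columns grow to the right and rows downward; lengths in m; the calibration is good to about 2 mm. A picture is of the moment at which its call begins: read the wrist's pose just before it. calibration takes no time and is no camera call.
- robot.hand_in(): hands the job in; it is judged then, once.
The state is a dict: "time": time; "q": joint angles; "joint_velocities": joint speeds; "joint_torque": joint torques, N m; "position": TCP position; "tool_rot": TCP orientation; "ft_force": force on the tool from outside, world axes, zero at the start; "moment": the same for the moment, N m; "grip_width": finger opening in m; "grip_force": force on a finger pad.
Only numpy, scipy, OpenCV 4.12 (cv2) and the standard library are available. Lean on these libraries where they do the work, as an engineer would, in place of code of your own. Each camera call takes 0.05 s, during which the arm holds its last target. There are 200 camera calls.

## Task

Show the class the route of a secreted protein on the student's cell model: with the fingers pointing straight down, point at the middle of the nucleus, then of the rough ER, then of the Golgi apparatus, keeping the fingertips about two centimetres above each for at least two seconds. Lift the hand well up between them so that none of the other parts is pointed at on the way, and touch nothing at all: every part is loose and must stay as the student laid it. Finish still pointing at the Golgi apparatus.

Things in the scene. Friction and masses are not known exactly. Their poses are not given: they have to be found in the camera images.
- tray: The student's cell model: a round grey tray 316 mm across on the black bench, floor 8 mm thick, rounded rim 17 mm high; fixed. Origin: its centre, on the bench. Seven loose white parts, told apart by shape and size, lie on its floor, one near the middle and six round it, centres 75 mm or more apart, none above 48 mm over the bench. Bystanders near it: jar, beaker, glue stick (under 100 mm), petri dish, pen, forceps.
- nucleus_top (a point): Nucleus: loose white part of the model, on the grey tray; its place varies. The biggest part: a round dome 74 mm across, cut flat 30 mm up, with a small ball (the nucleolus) 25 mm across bulging from the middle of the cut face and little grey pores dotted round the shell. This point is the top of that ball, 40 mm above the tray's floor, at the middle of the part; z up.
- rough_er_top (a point): Rough ER (endoplasmic reticulum): loose white part of the model, on the grey tray; its place varies. 66 x 54 mm, a sheet folded to and fro into five straight upright parallel walls, studded along their tops and sides with tiny beads (ribosomes). This point is the middle of its top, 27 mm above the tray's floor; z up.
- golgi_top (a point): Golgi apparatus: loose white part of the model, on the grey tray; its place varies. About 60 x 62 mm, a nest of six bowed upright sacs (curved walls, like stacked crescents, smooth on top, no beads) with a few little balls at its edges. This point is the middle of its top, 25 mm above the tray's floor; z up.
- mito_a_top (a point): A mitochondrion, not to be pointed at: loose white part of the model, on the grey tray; its place varies. Oblong with round ends, 63 x 33 mm, a thin grey zigzag line along its flat top. This point is the middle of its top, 21.5 mm above the tray's floor; z up.
- mito_b_top (a point): The second mitochondrion, the same as the first, not to be pointed at. This point is the middle of its top, 21.5 mm above the tray's floor; z up.
- lysosome_top (a point): Lysosome, not to be pointed at: loose white part of the model, on the grey tray; its place varies. A plain little ball 33 mm across. This point is its top, 28 mm above the tray's floor; z up.
- centrioles_top (a point): Centrioles, not to be pointed at: loose white part of the model, on the grey tray; its place varies. Two little ribbed barrels 17 mm thick and 30 mm long lying at right angles, about 50 x 36 mm together. This point is over the middle of the part at the height of its top, 19.5 mm above the tray's floor; z up.
There are look-alikes about, which are no part of the job. Leave any red or yellow look-alike of the part that bears nucleus_top alone.

How it is judged:
On the way, in this order (a step that is already met when the one before it is completed fails the run):
1. The fingertips point straight down at the middle of the nucleus, just above it, and stay there (horizontal distance between the grasp point and nucleus_top below 0.018 m and z of the grasp point in the frame of nucleus_top between 0.01 and 0.065 m and angle between the grasp point's own z axis and vertical above 2.79159 rad), for 1.5 s.
2. The fingertips point straight down at the middle of the rough ER, just above it, and stay there (horizontal distance between the grasp point and rough_er_top below 0.018 m and z of the grasp point in the frame of rough_er_top between 0.01 and 0.065 m and angle between the grasp point's own z axis and vertical above 2.79159 rad), for 1.5 s.
3. The fingertips point straight down at the middle of the Golgi apparatus, just above it, and stay there (horizontal distance between the grasp point and golgi_top below 0.018 m and z of the grasp point in the frame of golgi_top between 0.01 and 0.065 m and angle between the grasp point's own z axis and vertical above 2.79159 rad), for 1.5 s.
At the end, for the whole second after the job is handed in: Hand points straight down (within 20 degrees) at the Golgi apparatus, touching nothing: grasp point within 18 mm sideways of its middle and 10 to 65 mm above its top (tips about 20 mm lower). Every part of the model within 6 mm of its start (all of step 3 and distance of each of nucleus_top, rough_er_top, golgi_top, mito_a_top, mito_b_top, lysosome_top, centrioles_top from where it was at the start of the episode below 0.006 m).
It fails at once if The robot touches anything: a part of the model, the tray, a bystander, the bench or the equipment (contact force between any of the fingers, the arm and anything else above 0.3 N).
It fails at once if A part of the model is pushed, lifted or carried (over 6 mm) (distance of any of nucleus_top, rough_er_top, golgi_top, mito_a_top, mito_b_top, lysosome_top, centrioles_top from where it was at the start of the episode above 0.006 m).
It fails at once if The hand points low over a part that was not named (within 18 mm sideways of its middle, grasp point less than 65 mm above its top) ((horizontal distance between the grasp point and mito_a_top below 0.018 m and z of the grasp point in the frame of mito_a_top below 0.065 m) or (horizontal distance between the grasp point and mito_b_top below 0.018 m and z of the grasp point in the frame of mito_b_top below 0.065 m) or (horizontal distance between the grasp point and lysosome_top below 0.018 m and z of the grasp point in the frame of lysosome_top below 0.065 m) or (horizontal distance between the grasp point and centrioles_top below 0.018 m and z of the grasp point in the frame of centrioles_top below 0.065 m)).
It also fails if it takes over 56 s, if anything falls off the work surface, if the arm or the gripper's body presses on something with over 40 N, if the wrist force passes 120 N, or if a joint passes its speed limit or range.

## Working session

There is one attempt and no reset: what is moved stays moved. The work goes in short steps, Python scripts to look and compute and a tool call to move; the robot and the scene stay as the last step left them, time stands still between calls to the robot, and variables do not carry over. Pictures are saved under pics/ and viewed, at most 10 in all, crops included, and the job is handed in when it is done.

Besides the shell and the picture viewer there is one more tool, called after ">>>" by a JSON object that holds its "fn" and its "kwargs". jog_arm: Moves the arm, as the interface text tells. Shifts and turns lie within -1 to 1; 1 stands for 4 cm of shift or 4 degrees of turn. Its arguments: {"type":"object","properties":{"motion":{"type":"array","items":{"type":"number"}},"grip_force":{"type":"number"}},"required":["motion"]}

```bash
mkdir -p pics; python3 - <<'E'
from rig import robot
import cv2
o=robot.get_obs();print(o['time'],o['position'],o['tool_rot'],o['grip_width'],robot.tip_reach)
for n in('scene','side','wrist'):
    cv2.imwrite(f'pics/{n}0.png',robot.camera(n))
    c=robot.calibration(n);print(n,c)
E
```

```text
0.0 [6.24290422e-01 1.71796895e-04 2.32582622e-01] [ 7.07104403e-01  7.07108357e-01 -6.07445520e-04 -8.74849873e-04] 0.08694252506042939 0.011
scene {'fx': 413.8302943880283, 'fy': 413.8302943880283, 'cx': 248.98877836411165, 'cy': 185.83586271086327, 'dist_coeffs': array([0.02391978, 0.        , 0.        , 0.        , 0.        ]), 'R': array([[-0.30555654,  0.95202681,  0.0167378 ],
       [ 0.7572927 ,  0.25363648, -0.60181085],
       [-0.57718538, -0.17121183, -0.79846324]]), 't': array([ 0.06493464, -0.35398649,  1.3164784 ])}
side {'fx': 436.2621436682925, 'fy': 436.2621436682925, 'cx': 244.16208457131972, 'cy': 189.93069332353124, 'dist_coeffs': array([-0.03456567,  0.        ,  0.        ,  0.        ,  0.        ]), 'R': array([[ 0.8133602 , -0.58171957, -0.00689376],
       [-0.38148789, -0.52437502, -0.76124755],
       [ 0.43921768,  0.62179835, -0.64842474]]), 't': array([-0.36776216,  0.2728573 ,  0.55807128])}
wrist {'fx': 316.2252846531163, 'fy': 316.2252846531163, 'cx': 254.6871854418967, 'cy': 193.6312793863916, 'dist_coeffs': array([-0.0448038,  0.       ,  0.       ,  0.       ,  0.       ]), 'T_tool_cam': array([[ 8.44154774e-04, -9.63774559e-01, -2.66716865e-01,
         7.33148177e-02],
       [ 9.99999479e-01,  9.66433956e-04, -3.27201376e-04,
        -2.07567013e-04],
       [ 5.73112597e-04, -2.66716450e-01,  9.63774874e-01,
        -1.50827156e-01],
       [ 0.00000000e+00,  0.00000000e+00,  0.00000000e+00,
         1.00000000e+00]])}
```

View pics/scene0.png

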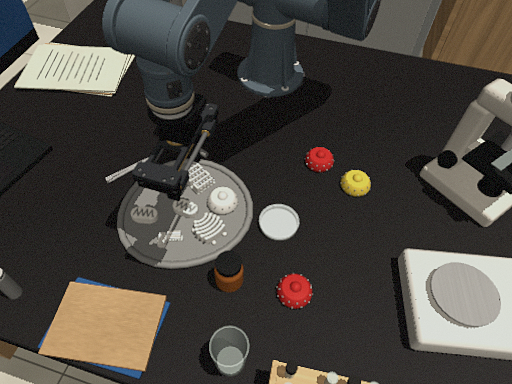

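View pics/wrist0.png

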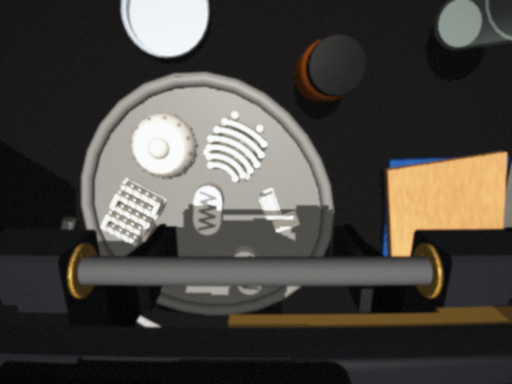

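The wrist view shows the nucleus at about (163,146), with its ball at (159,148). The rough ER (beaded) is at (133,212) and the Golgi (bowed sacs) at (236,148). A mitochondrion lies at (208,210). The scene view agrees: nucleus (222,201), ER (200,178), Golgi (208,227). The red and yellow look-alikes are off the tray.

```bash
cat > h.py <<'E'
import numpy as np, cv2
from rig import robot
from scipy.spatial.transform import Rotation as Ro
def ray(n,uv,o=None):
    c=robot.calibration(n);K=np.array([[c['fx'],0,c['cx']],[0,c['fy'],c['cy']],[0,0,1]])
    p=cv2.undistortPoints(np.array([[uv]],float),K,c['dist_coeffs'])[0,0];d=np.array([*p,1])
    if n=='wrist':
        R=Ro.from_quat(o['tool_rot']).as_matrix();T=c['T_tool_cam']
        return R@T[:3,3]+o['position'],R@T[:3,:3]@d
    return -c['R'].T@c['t'],c['R'].T@d
def on(n,uv,z,o=None):
    a,d=ray(n,uv,o);return (a+d*(z-a[2])/d[2])[:2]
def blob(img,uv,r,thr,k):
    g=cv2.inRange(img,(thr,)*3,(255,)*3)
    g=cv2.morphologyEx(g,cv2.MORPH_CLOSE,np.ones((k,k)))
    m=np.zeros_like(g);cv2.circle(m,uv,r,255,-1);g&=m
    cs=max(cv2.findContours(g,0,2)[0],key=cv2.contourArea)
    return cv2.minAreaRect(cs),cv2.minEnclosingCircle(cs)[0]
E
python3 - <<'E'
from h import *
o=robot.get_obs();w=cv2.imread('pics/wrist0.png');s=cv2.imread('pics/scene0.png')
np.set_printoptions(precision=4,suppress=True)
for nm,u,r,us,rs,z,zm in(('nuc',(163,146),40,(222,201),19,.048,.022),('er',(133,212),42,(201,178),16,.035,.028),('gol',(236,148),40,(208,227),20,.033,.027),('mito',(208,210),30,(185,208),14,.0295,.025)):
    a=blob(w,u,r,150,7);b=blob(s,us,rs,130,3)
    print(nm,a,on('wrist',a[0][0],zm,o),'|',b,on('scene',b[0][0],zm))
print('ball',on('wrist',(159,148),.042,o))
v=cv2.resize(w[60:270,70:340],None,fx=2.9,fy=2.8)
cv2.imwrite('pics/c1.png',v)
E
```

```text
nuc (((163.0, 146.0), (79.19595336914062, 79.19595336914062), 45.0), (163.0, 146.0)) [0.5187 0.0298] | (((222.00001525878906, 201.0), (36.76955032348633, 36.76955032348633), 45.0), (222.0, 201.0)) [0.5225 0.0312]
er (((132.5442352294922, 204.36094665527344), (69.13573455810547, 77.96479797363281), 65.65890502929688), (134.5, 208.5)) [ 0.4788 -0.0384] | (((200.72796630859375, 178.96630859375), (31.02405548095703, 29.584423065185547), 30.256441116333008), (201.0, 178.0)) [ 0.4806 -0.0398]
gol (((236.0, 148.0), (79.19595336914062, 79.19595336914062), 45.0), (236.0, 148.0)) [0.6027 0.0281] | (((208.00001525878906, 227.0), (39.354793548583984, 39.354793548583984), 63.43495178222656), (208.0, 227.0)) [0.6035 0.0271]
mito (((207.17449951171875, 200.80433654785156), (41.44667434692383, 59.303260803222656), 86.72950744628906), (207.92529296875, 209.84483337402344)) [ 0.5674 -0.0347] | (((189.73019409179688, 208.20565795898438), (18.504257202148438, 27.97357177734375), 2.4895529747009277), (185.0, 208.0)) [ 0.5678 -0.0329]
ball [0.52   0.0301]
```

View pics/c1.png

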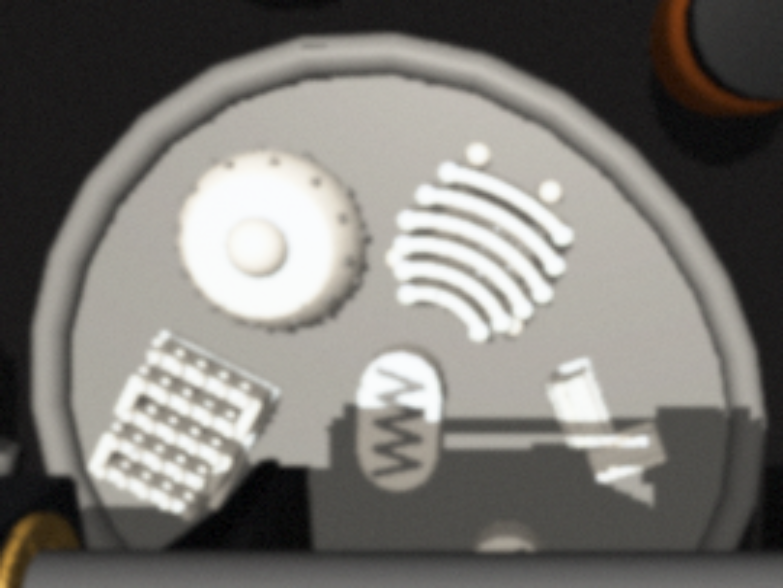

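The crop shows the ER's top face centred near wrist pixel (133,212) and the Golgi's near (236.5,148.5). The floor was brighter than my threshold, so I'll half-shut the fingers over the nucleus, still high, and look again.

>>> {"fn": "jog_arm", "kwargs": {"motion": [0.125,-0.433,0,0,0,0,0.8,0.125,-0.433,0,0,0,0,0.8,0.125,-0.433,0,0,0,0,0.8,0.125,-0.433,0,0,0,0,0.8,0.125,-0.433,0,0,0,0,0.8,0.125,-0.433,0,0,0,0,0.8,0,0,0,0,0,0,0.8,0,0,0,0,0,0,0.8,0,0,0,0,0,0,0.8,0,0,0,0,0,0,0.8]}}

```text
time: 1.4
position: [0.5216, 0.0298, 0.2334]
tool_rot: [0.707, 0.707, 0.0, 0.0]
ft_force: [0.3, -0.7, 0.5]
grip_width: 0.0092
grip_force: 0.0
```

```bash
python3 - <<'E'
from h import *
import pickle
o=robot.get_obs();w=robot.camera('wrist');s=robot.camera('scene')
pickle.dump(o,open('o2.pkl','wb'));cv2.imwrite('pics/w2.png',w);cv2.imwrite('pics/s2.png',s)
print(o['position'],o['tool_rot'],o['grip_width'],o['time'])
a=cv2.resize(w,(400,300));b=cv2.resize(s[130:280,90:290],(400,300),interpolation=2)
cv2.imwrite('pics/c2.png',np.vstack([a,b]))
E
```

```text
[0.52157564 0.02984657 0.23344844] [7.07162622e-01 7.07050928e-01 5.84789177e-05 9.25266093e-05] 0.00915378228046545 1.4
```

View pics/c2.png

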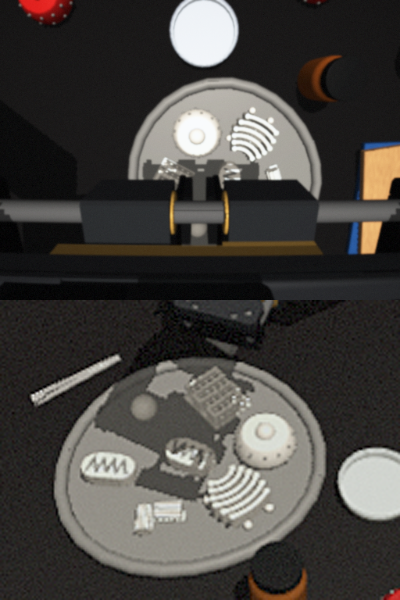

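```bash
python3 - <<'E'
from h import *
import pickle
np.set_printoptions(precision=4,suppress=True)
o=pickle.load(open('o2.pkl','rb'));o0=dict(position=[0.62429,.00017,.23258],tool_rot=[0.7071044,.7071084,-.00060745,-.00087485])
print('nuc',on('wrist',(252,169),.044,o),on('wrist',(159,148),.044,o0),on('scene',(222.5,195.5),.042))
print('er',on('wrist',(132.8,212.5),.034,o0),on('scene',(198.5,178),.034))
print('gol',on('wrist',(236.6,148.6),.032,o0),on('wrist',(326,170),.032,o),on('scene',(208.5,226.5),.028))
E
```

```text
nuc [0.5183 0.0369] [0.5205 0.0305] [0.5201 0.0323]
er [ 0.4803 -0.0464] [ 0.4837 -0.0439]
gol [0.6034 0.0282] [0.6022 0.0336] [0.6025 0.0279]
```

>>> {"fn": "jog_arm", "kwargs": {"motion": [0.05,-0.04,0.48,0,0,0,0.8,0,0,0.48,0,0,0,0.8,0,0,0.48,0,0,0,0.8,0,0,0.48,0,0,0,0.8,0,0,0.48,0,0,0,0.8,0,0,0.48,0,0,0,0.8,0,0,0.48,0,0,0,0.8,0,0,0.3,0,0,0,0.8,0,0,0.16,0,0,0,0.8,0,0,0,0,0,0,0.8,0,0,0,0,0,0,0.8]}}

```text
time: 2.88
position: [0.5199, 0.032, 0.0812]
tool_rot: [0.707, 0.707, 0.0, 0.0]
ft_force: [0.6, 0.2, 0.6]
grip_width: 0.0085
grip_force: 0.0
```

```bash
python3 - <<'E'
from h import *
a=robot.camera('side');b=robot.camera('scene')
cv2.imwrite('pics/c3.png',np.vstack([cv2.resize(a,(560,420))[60:],cv2.resize(b[150:260,100:270],(370,240))[:, :].copy() if 0 else cv2.resize(b[150:240,100:310],(560,240))]))
E
```

```text
(no output)
```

View pics/c3.png

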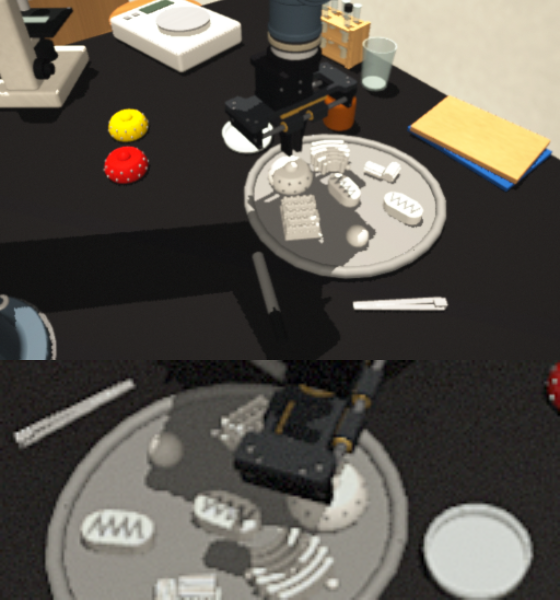

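The side view shows the tips just above the nucleolus at (290,152), touching nothing. ER is at (300,215) in that picture and Golgi at (330,157). I'll hold here, then lift.

>>> {"fn": "jog_arm", "kwargs": {"motion": [0,0,0,0,0,0,0.8,0,0,0,0,0,0,0.8,0,0,0,0,0,0,0.8,0,0,0,0,0,0,0.8,0,0,0,0,0,0,0.8,0,0,0,0,0,0,0.8,0,0,0,0,0,0,0.8,0,0,0,0,0,0,0.8,0,0,0,0,0,0,0.8,0,0,0,0,0,0,0.8,0,0,0,0,0,0,0.8,0,0,0,0,0,0,0.8]}}

```text
time: 4.47
position: [0.5194, 0.032, 0.0808]
tool_rot: [0.707, 0.707, -0.0, -0.0]
ft_force: [-0.1, -0.5, 0.0]
grip_width: 0.0082
grip_force: 0.0
```

>>> {"fn": "jog_arm", "kwargs": {"motion": [0,0,0,0,0,0,0.8,0,0,0,0,0,0,0.8,0,0,0,0,0,0,0.8,0,0,0,0,0,0,0.8,0,0,0,0,0,0,0.8,0,0,0,0,0,0,0.8,0,0,0,0,0,0,0.8,0,0,0,0,0,0,0.8]}}

```text
time: 5.48
position: [0.5195, 0.032, 0.0807]
tool_rot: [0.707, 0.707, 0.0, -0.0]
ft_force: [0.4, 0.8, -0.3]
grip_width: 0.0087
grip_force: 0.0
```

>>> {"fn": "jog_arm", "kwargs": {"motion": [0,0,-0.3,0,0,0,0.8,0,0,-0.5,0,0,0,0.8,0,0,-0.5,0,0,0,0.8,0,0,-0.5,0,0,0,0.8,0,0,-0.5,0,0,0,0.8,0,0,-0.5,0,0,0,0.8,0,0,-0.5,0,0,0,0.8,0,0,-0.5,0,0,0,0.8,0,0,0,0,0,0,0.8,0,0,0,0,0,0,0.8]}}

```text
time: 6.72
position: [0.5189, 0.0321, 0.2325]
tool_rot: [0.707, 0.707, -0.0, -0.0]
ft_force: [-0.2, 0.0, -0.3]
grip_width: 0.0083
grip_force: 0.0
```

```bash
python3 - <<'E'
from h import *
f=512/560
for n,u,z in(('er',(300,213),.034),('gol',(330,157),.028),('nuc',(291,160),.045)): print(n,on('side',(u[0]*f,(u[1]+60)*f),z))
print(robot.get_obs()['position'])
E
```

```text
er [ 0.47179871 -0.05701515]
gol [0.59572698 0.01623444]
nuc [0.5254065  0.03449411]
[0.51892085 0.03211122 0.23252612]
```

Rough pixel readings from the side view disagree by about 12 mm, so I'll check with an enlarged side view.

```bash
python3 - <<'E'
from h import *
a=robot.camera('side');cv2.imwrite('pics/s4.png',a)
def pj(n,X):
    c=robot.calibration(n);K=np.array([[c['fx'],0,c['cx']],[0,c['fy'],c['cy']],[0,0,1]])
    return cv2.projectPoints(np.array([X],float),cv2.Rodrigues(c['R'])[0],c['t'],K,c['dist_coeffs'])[0].ravel()
v=cv2.resize(a[165:315,215:415],(800,600),interpolation=2)
for X in((.482,-.045,.035),(.603,.030,.033),(.520,.032,.048)):
    p=pj('side',X);print(p);cv2.drawMarker(v,(int((p[0]-215)*4),int((p[1]-165)*4)),(0,0,255),0,14,2)
cv2.imwrite('pics/c4.png',v)
E
```

```text
[274.60543814 242.0301604 ]
[299.98925989 190.97673772]
[264.55350506 201.83929128]
```

View pics/c4.png

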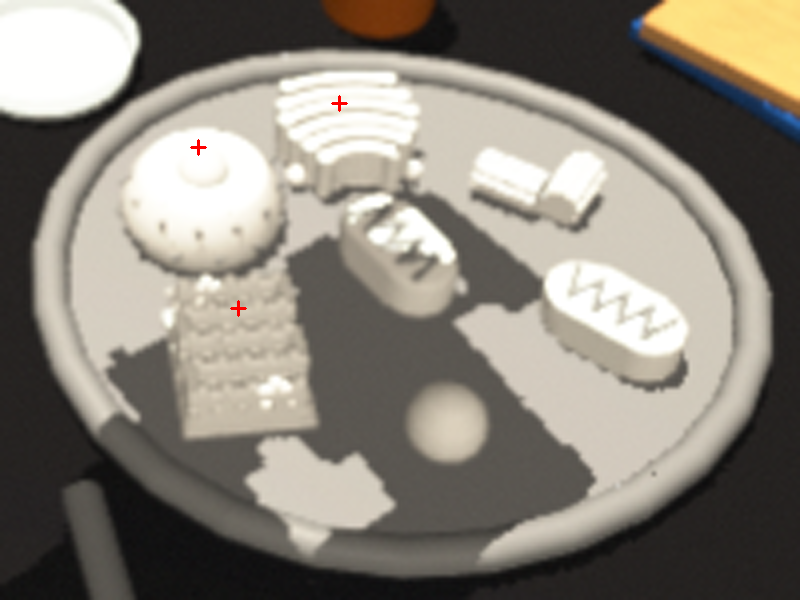

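```bash
python3 - <<'E'
from h import *
for n,u,z in(('er',(239,328),.034),('gol',(346,112),.033),('nuc',(203,152),.048)): print(n,on('side',(u[0]/4+215,u[1]/4+165),z))
E
```

```text
er [ 0.47593744 -0.05303763]
gol [0.60144074 0.02393585]
nuc [0.51983813 0.02831819]
```

Reading the enlarged view, with marks on all three parts, every estimate now agrees within about 6 mm. I'll use ER (0.480,-0.048) and Golgi (0.6025,0.029).

>>> {"fn": "jog_arm", "kwargs": {"motion": [-0.333,-0.162,0,0,0,0,0.8,-0.333,-0.162,0,0,0,0,0.8,-0.333,-0.162,0,0,0,0,0.8,-0.333,-0.162,0,0,0,0,0.8,-0.333,-0.162,0,0,0,0,0.8,-0.333,-0.162,0,0,0,0,0.8,0,0,0,0,0,0,0.8,0,0,0,0,0,0,0.8]}}

```text
time: 7.78
position: [0.4807, -0.0479, 0.2328]
tool_rot: [0.707, 0.707, 0.0, 0.0]
ft_force: [-0.1, -0.2, 0.2]
grip_width: 0.0084
grip_force: 0.0
```

>>> {"fn": "jog_arm", "kwargs": {"motion": [0,0,0.5,0,0,0,0.8,0,0,0.5,0,0,0,0.8,0,0,0.5,0,0,0,0.8,0,0,0.5,0,0,0,0.8,0,0,0.5,0,0,0,0.8,0,0,0.5,0,0,0,0.8,0,0,0.5,0,0,0,0.8,0,0,0.36,0,0,0,0.8,0,0,0.16,0,0,0,0.8,0,0,0,0,0,0,0.8,0,0,0,0,0,0,0.8]}}

```text
time: 9.15
position: [0.481, -0.048, 0.0724]
tool_rot: [0.707, 0.707, 0.0, 0.0]
ft_force: [0.0, 0.1, 0.1]
grip_width: 0.0086
grip_force: 0.0
```

```bash
python3 - <<'E'
from h import *
a=robot.camera('side')
cv2.imwrite('pics/c5.png',cv2.resize(a[125:275,215:415],(800,600),interpolation=2));print(robot.get_obs()['position'])
E
```

```text
[ 0.48104141 -0.04800763  0.07251305]
```

View pics/c5.png

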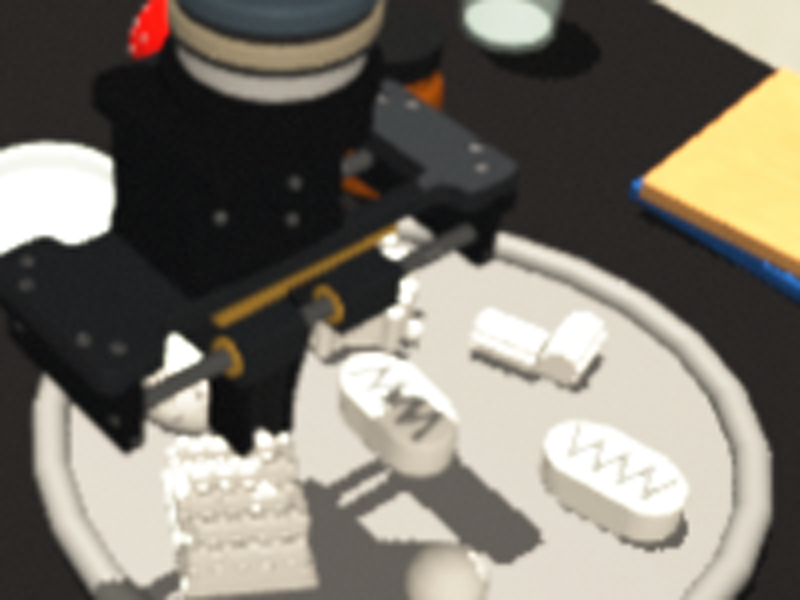

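The tips hang above the ER near (245,450), clear of everything. I'll hold, lift and cross to the Golgi.

>>> {"fn": "jog_arm", "kwargs": {"motion": [0,0,0,0,0,0,0.8,0,0,0,0,0,0,0.8,0,0,0,0,0,0,0.8,0,0,0,0,0,0,0.8,0,0,0,0,0,0,0.8,0,0,0,0,0,0,0.8,0,0,0,0,0,0,0.8,0,0,0,0,0,0,0.8,0,0,0,0,0,0,0.8,0,0,0,0,0,0,0.8,0,0,0,0,0,0,0.8,0,0,0,0,0,0,0.8]}}

```text
time: 10.7
position: [0.4806, -0.0479, 0.072]
tool_rot: [0.707, 0.707, 0.0, 0.0]
ft_force: [0.7, -1.1, 0.9]
grip_width: 0.0087
grip_force: 0.0
```

>>> {"fn": "jog_arm", "kwargs": {"motion": [0,0,0,0,0,0,0.8,0,0,0,0,0,0,0.8,0,0,0,0,0,0,0.8,0,0,0,0,0,0,0.8,0,0,0,0,0,0,0.8,0,0,0,0,0,0,0.8,0,0,0,0,0,0,0.8,0,0,0,0,0,0,0.8]}}

```text
time: 11.7
position: [0.4806, -0.0479, 0.0719]
tool_rot: [0.707, 0.707, -0.0, -0.0]
ft_force: [-0.2, -0.9, -0.5]
grip_width: 0.0089
grip_force: 0.0
```

>>> {"fn": "jog_arm", "kwargs": {"motion": [0,0,-0.3,0,0,0,0.8,0,0,-0.5,0,0,0,0.8,0,0,-0.5,0,0,0,0.8,0,0,-0.5,0,0,0,0.8,0,0,-0.5,0,0,0,0.8,0,0,-0.5,0,0,0,0.8,0,0,-0.5,0,0,0,0.8,0,0,-0.5,0,0,0,0.8,0,0,-0.2,0,0,0,0.8,0,0,0,0,0,0,0.8,0,0,0,0,0,0,0.8]}}

```text
time: 13.08
position: [0.48, -0.0477, 0.2314]
tool_rot: [0.707, 0.707, -0.0, -0.001]
ft_force: [-0.7, 0.1, -0.8]
grip_width: 0.0088
grip_force: 0.0
```

>>> {"fn": "jog_arm", "kwargs": {"motion": [0.241,0.38,0,0,0,0,0.8,0.241,0.38,0,0,0,0,0.8,0.241,0.38,0,0,0,0,0.8,0.241,0.38,0,0,0,0,0.8,0.241,0.38,0,0,0,0,0.8,0.241,0.38,0,0,0,0,0.8,0.241,0.38,0,0,0,0,0.8,0.241,0.38,0,0,0,0,0.8,0,0,0,0,0,0,0.8,0,0,0,0,0,0,0.8]}}

```text
time: 14.32
position: [0.6016, 0.0293, 0.2316]
tool_rot: [0.707, 0.707, -0.001, -0.0]
ft_force: [0.0, -0.7, 0.0]
grip_width: 0.0088
grip_force: 0.0
```

Now down over the Golgi: from 0.2316 to about 0.070, which is 4.04 units.

>>> {"fn": "jog_arm", "kwargs": {"motion": [0,0.02,0.5,0,0,0,0.8,0,0,0.5,0,0,0,0.8,0,0,0.5,0,0,0,0.8,0,0,0.5,0,0,0,0.8,0,0,0.5,0,0,0,0.8,0,0,0.5,0,0,0,0.8,0,0,0.5,0,0,0,0.8,0,0,0.36,0,0,0,0.8,0,0,0.16,0,0,0,0.8,0,0,0,0,0,0,0.8,0,0,0,0,0,0,0.8]}}

```text
time: 15.7
position: [0.6035, 0.0292, 0.0718]
tool_rot: [0.707, 0.707, 0.0, 0.001]
ft_force: [0.7, -0.4, -0.4]
grip_width: 0.0085
grip_force: 0.0
```

>>> {"fn": "jog_arm", "kwargs": {"motion": [0,0,0,0,0,0,0.8,0,0,0,0,0,0,0.8,0,0,0,0,0,0,0.8,0,0,0,0,0,0,0.8,0,0,0,0,0,0,0.8,0,0,0,0,0,0,0.8,0,0,0,0,0,0,0.8,0,0,0,0,0,0,0.8,0,0,0,0,0,0,0.8,0,0,0,0,0,0,0.8,0,0,0,0,0,0,0.8,0,0,0,0,0,0,0.8]}}

```text
time: 17.2
position: [0.603, 0.0292, 0.0712]
tool_rot: [0.707, 0.707, -0.0, -0.0]
ft_force: [-0.2, -0.6, -0.2]
grip_width: 0.0089
grip_force: 0.0
```

>>> {"fn": "jog_arm", "kwargs": {"motion": [0,0,0,0,0,0,0.8,0,0,0,0,0,0,0.8,0,0,0,0,0,0,0.8,0,0,0,0,0,0,0.8,0,0,0,0,0,0,0.8,0,0,0,0,0,0,0.8,0,0,0,0,0,0,0.8,0,0,0,0,0,0,0.8]}}

```text
time: 18.2
position: [0.603, 0.0292, 0.0712]
tool_rot: [0.707, 0.707, 0.0, -0.0]
ft_force: [-0.1, -0.1, 0.1]
grip_width: 0.0085
grip_force: 0.0
```

```bash
python3 - <<'E'
from h import *
a=robot.camera('side');b=robot.camera('scene')
cv2.imwrite('pics/c6.png',np.vstack([cv2.resize(a[125:275,215:415],(400,300),interpolation=2),cv2.resize(b[130:280,90:290],(400,300),interpolation=2)]))
E
```

```text
(no output)
```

View pics/c6.png

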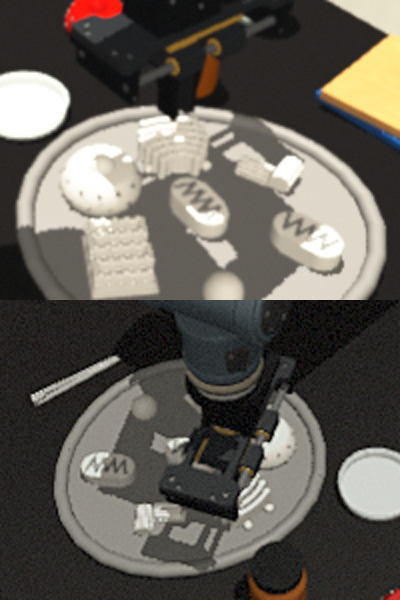

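The tips stand over the Golgi at (175,112) in the side view. All the parts are where they were and the hand touches nothing, so I'm handing in.

```bash
python3 -c "
from rig import robot
print(robot.hand_in())"
```

```text
the job is handed in; nothing more can be done
None
```

I pointed at the nucleus, then the rough ER, then the Golgi apparatus, holding over 2 s at each and lifting well up between them; the hand finished over the Golgi, the pictures and force readings showed no contact or moved parts, and I handed the job in at about 18 s (no verdict was returned).

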